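# Close and latch the slide-staining chamber

### The arm

A 6-joint arm with a two-finger parallel gripper is mounted at the origin on a cart in front of the work surface, level with it; the furniture and walls round the work are solid. World frame = base frame: x ahead of the robot, y to its left, z up, the work surface at z = 0. Lengths are in mm, angles in rad, forces in N, time in s.
With the tool pointing down it reaches from about 375 to 900 mm from the base axis. Payload 3.1 kg.
Tool frame: the origin (TCP) lies at the very end of the fingers, on their centre line; the grasp point (between the pads) lies 19 mm behind it; z points along the fingers, y is the line along which they close (so a half turn about z gives the same grasp; the last joint's range is limited). The gripper opens to 85 mm and grips with 20 to 120 N. Pads are 22 mm wide; open, the fingers measure 114 mm over their backs; the gripper's body (76 mm by 85 mm) begins 54 mm behind the grasp point. The pads swing forward as they close: fully open they stand 13 mm farther back than shut.
Start: joints at [1.109, 0.527, 1.433, -0, 1.181, -0.178], TCP at [174.363, 600.162, 231.31] pointing down, gripper open.
Joint ranges: [-3.08, 3.08], [-0.75, 2.2], [0.22, 2.44], [-1.43, 4.57], [0, 2.65], [-2.85, 2.85]. Speed limits (rad/s): [2.79, 2.79, 3.14, 3.14, 3.14, 3.14].

### API

Orientations are given as a unit quaternion [x, y, z, w].
In Python, from plant import env gives the robot as it stands. The module is installed in compiled form; this text tells all that it offers. Calls block until the motion is done:
- env.movep(position, orientation): joint-space move of the TCP to a pose.
- env.move_l(position, rot=None, max_speed=150): straight line of the TCP; rot=None keeps the orientation; max_speed is the mean speed in mm/s.
- env.move_joints(angles): joint-space move.
- env.command_gripper(opening): finger opening in mm; the grip force is fixed at half the most; returns when the fingers have stopped.
- env.dwell(seconds).
- env.solve_ik(position, orientation): joint angles nearest the present ones, or None.
- env.grab_frame(name): name is "scene" or "side" or "wrist"; returns a dict with "image" (384x512x3 uint8, red, green, blue), "intrinsics" (3x3 intrinsics, pixels), "world_from_camera" (4x4, takes a point from camera to world coordinates). Camera axes: x right, y down, z forward; pixel columns grow to the right and rows downward; lengths in mm; the calibration is good to about 2 mm. A picture is of the moment at which its call begins. There is no depth.
A pose or a line that the arm cannot do raises env.IKError and nothing moves.
- env.close_job(): hands the job in; it is judged then, once.
Trained networks look in the newest picture that a camera, given by its name, has taken for a name from the list of things; names that differ only in an ending like _2 or _b are one class to them, and where a whole thing is asked for, a point or a joint stands for the part that bears it (a point fixed in the world has none). Each returns a list of dicts, best first, with "score" (0 to 1); they miss things now and then, are a little off and sometimes report something else, mostly with a low value. They report only what shows in the picture. A call takes as long as a camera call.
- env.search_frame(label, camera): "point" ([column, row] in pixels, amid what is visible of it).
- env.spot_point(label, camera): "point" ([column, row] in pixels: a listed point, or the origin of a listed thing).
Readings, each from a call of its own:
- env.read_clock(): time.
- env.read_joint_positions(): joint angles.
- env.read_qvel(): joint speeds.
- env.read_joint_torque(): joint torques, N m.
- env.read_position(): TCP position.
- env.read_orientation(): TCP orientation.
- env.read_contact_force(): force on the tool from outside, world axes, zero at the start.
- env.read_moment(): the same for the moment, N m.
- env.read_opening(): finger opening in mm.
- env.read_finger_force(): force on a finger pad.
Only numpy, scipy, OpenCV 4.12 (cv2) and the standard library are available. Lean on these libraries where they do the work, as an engineer would, in place of code of your own. Each camera call takes 0.05 s, during which the arm holds its last target. There are 200 camera calls.

### The job

Close the white staining chamber so its slides stay in the dark: with a fingertip against the grey thumb bar, slide the black cover along its rails, away from the open front bay, until you feel it drop into its notches and it lies level and fully down between the walls. Then push the red latch right across over the cover, as far as it goes. Only push: never lift the cover off its rails, and leave the small things beside the chamber where they are.

Things in the scene. Friction and masses are not known exactly. Their poses are not given: they have to be found in the camera images.
- chamber: White open plastic staining chamber, fixed: 280 mm long (x), 156 mm wide (y), rim 50 mm above the table, walls 6 mm. Origin: centre of its underside. +x is the way the cover slides shut, away from the front bay (to the robot's left); +y is left of that. Front bay (x -134 to -41 mm): blotting paper, marker. Rear bay (x -35 to 134 mm): slides. Along both long walls runs a grey rail, top at 42 mm.
- cover: Loose black cover, about 0.35 kg: plate 170 (x) by 140 (y) by 6 mm on four runners that reach 7 mm below it; 2 mm side play between the walls, heading as the chamber. Origin: centre of the plate's underside, 49 mm above the table while riding on the rails, 42 mm once dropped (top then 2 mm below the rim). Starts 55 to 90 mm short of its seat, toward the front bay. Sliding takes a few N.
- cover_bar (a point): Middle of the top edge of the grey thumb bar that stands on the cover near its front-bay end (cover x -68 mm): 10 mm thick (cover x), 64 mm long (cover y), 20 mm high above the plate's top. Push its front-bay side.
- cover_far_edge (a point): Middle of the underside of the cover plate at its far (+x) edge.
- cover_near_edge (a point): Middle of the underside of the cover plate at its near (-x) edge.
- seat (a point): Fixed point in the chamber (x 47, y 0, z 42 mm): where the cover's origin lies when home and dropped. The 9 mm deep notches in the rails lie at chamber x -34 to -18 and 87 to 134 mm. From about 6 mm short of the seat all four runners fall in together and the cover drops 7 mm; the notch ends then stop it about 3 mm either side of the seat.
- latch_pivot (a point): Upright hinge axis of the red latch, on a bracket outside the chamber's right-hand wall (chamber x 5, y -89 mm), at mid thickness of the arm. The arm is 61 mm long, 12 mm wide, 7 mm thick, underside 52 mm above the table: it clears the dropped cover and hits one that still rides high.
- latch_post (a point): Top centre of the round red post on the latch arm, 12 mm in diameter, 52 mm from the pivot; it stands 23 mm above the arm, from 59 to 82 mm above the table.
- latch (a joint): Angle of the red latch. 0: the arm points along chamber +x, outside the wall; grows as it swings counterclockwise seen from above; at its stop, 1.57, it points along chamber +y, across the cover. Starts between -0.45 and 0 (splayed outward). Stiff hinge: stays where left, about 1 N at the post moves it.
- cover_glass: Bystander: small green-lidded cover-glass box, 36x36x13 mm, origin under its centre.
- oil_bottle: Bystander: small brown bottle with black cap, 34 mm across, 75 mm high, origin under its centre.
- lens_can: Bystander: dark grey screw-top can, 38 mm across, 50 mm high, origin under its centre.

How it is judged:
By the outcome, as a careful person would: the job done as asked, in the order asked, and still so for the second after the job is handed in, with the robot touching nothing.
It also fails if it takes over 48 s, if anything falls off the work surface, if the arm or the gripper's body presses on something with over 40 N, if the wrist force passes 120 N, or if a joint passes its speed limit or range.

## Working session

There is one attempt and no reset: what is moved stays moved. The work goes in short steps, each a Python script; the robot and the scene stay as the last script left them, time stands still between calls to the robot, and variables do not carry over. Pictures are saved under pics/ and viewed, at most 10 in all, crops included, and the job is handed in when it is done.

```bash
mkdir -p pics
cat > h.py <<'E'
from plant import env
import numpy as np, cv2
def save(cam,fn):
    f=env.grab_frame(cam); cv2.imwrite('pics/'+fn,f['image'][:,:,::-1]); return f
def ray(f,p):
    K=np.array(f['intrinsics']);T=np.array(f['world_from_camera'])
    d=T[:3,:3]@np.linalg.inv(K)@np.array([p[0],p[1],1.]); return T[:3,3],d/np.linalg.norm(d)
def onz(f,p,z):
    o,d=ray(f,p); return o+d*(z-o[2])/d[2]
def tri(rs):
    A=0;b=0
    for o,d in rs:
        M=np.eye(3)-np.outer(d,d);A=A+M;b=b+M@o
    return np.linalg.solve(A,b)
E
python3 - <<'E'
from h import *
np.set_printoptions(precision=1,suppress=True)
F={c:save(c,c+'0.png') for c in('scene','side','wrist')}
Z=dict(chamber=0,cover=49,cover_bar=75,cover_far_edge=49,cover_near_edge=49,seat=42,latch_pivot=55.5,latch_post=82,cover_glass=0,oil_bottle=0,lens_can=0)
for n,z in Z.items():
    rs=[]
    for c in F:
        r=env.spot_point(n,c)
        if r:
            r=r[0]; print(n,c,round(r['score'],2),np.array(r['point']),onz(F[c],r['point'],z)); 
            if r['score']>.5: rs.append(ray(F[c],r['point']))
    if len(rs)>1: print('  tri',tri(rs))
print(env.read_orientation(),env.read_clock())
for c in F: print(c,F[c]['world_from_camera'][:3,3])
E
```

```text
chamber scene 0.96 [254.7 240.7] [394.2 388.5   0. ]
chamber side 0.84 [281.5 227. ] [389.9 386.1   0. ]
  tri [390.1 390.3   3.3]
cover scene 0.81 [267.7 215.3] [386.8 368.   49. ]
cover_bar scene 0.81 [300.1 192.6] [395.1 297.5  75. ]
cover_bar side 0.9 [286.6 176.8] [382.5 303.1  75. ]
  tri [382.8 307.   80.3]
cover_far_edge scene 0.9 [216.2 220. ] [409.9 454.8  49. ]
cover_far_edge side 0.88 [271.  233.6] [414.2 452.8  49. ]
cover_far_edge wrist 0.78 [190.4 368.5] [405.7 449.   49. ]
  tri [413.1 449.4  45.1]
cover_near_edge scene 0.68 [309.1 208.8] [376.5 288.6  49. ]
cover_near_edge side 0.94 [288.2 180.6] [376.7 284.6  49. ]
cover_near_edge wrist 0.64 [ 61.9 381.1] [379.5 285.5  49. ]
  tri [377.2 287.6  50.2]
seat scene 0.62 [268.3 213.2] [405.5 355.9  42. ]
seat side 0.85 [272.4 232.5] [411.2 443.1  42. ]
  tri [408.4 378.1  19.2]
latch_pivot scene 0.7 [239.5 190.5] [490.1 371.1  55.5]
latch_pivot side 0.67 [239.  206.5] [483.  385.1  55.5]
latch_pivot wrist 0.48 [163.9 273. ] [265.4 469.   55.5]
  tri [483.4 377.7  55.2]
latch_post scene 0.66 [206.8 182.5] [494.4 435.4  82. ]
latch_post side 0.78 [230.6 213.9] [495.8 435.4  82. ]
  tri [495.8 434.8  81.4]
cover_glass scene 0.59 [297.2 271.3] [279.  373.9   0. ]
cover_glass side 0.52 [329.2 224.9] [284.4 373.3   0. ]
cover_glass wrist 0.62 [108.2 270.9] [271.  374.2   0. ]
  tri [280.2 369.7  -5.1]
oil_bottle scene 0.67 [265.1 204.1] [517.4 298.1   0. ]
oil_bottle side 0.89 [226.7 203.7] [517.  318.8   0. ]
  tri [518.5 302.3  -5.8]
lens_can scene 0.85 [256.9 273.6] [302.2 434.    0. ]
lens_can side 0.88 [323.2 248.1] [303.3 441.7   0. ]
lens_can wrist 0.87 [162.8 274.8] [296.1 440.1   0. ]
  tri [301.1 436.4  -3.2]
[ 0.1  1.   0.  -0. ] 1.8
scene [-231.1  732.5  410.9]
side [ 432.8 1005.1  642.7]
wrist [102.4 620.8 372.5]
```

View pics/scene0.png

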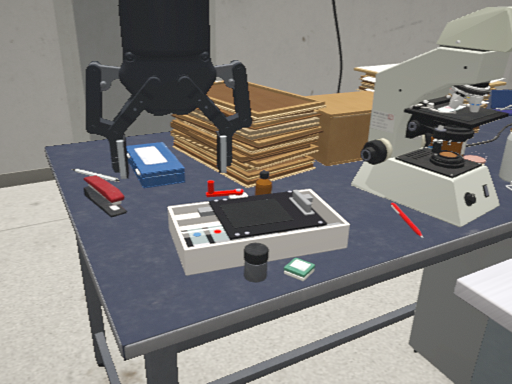

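View pics/side0.png

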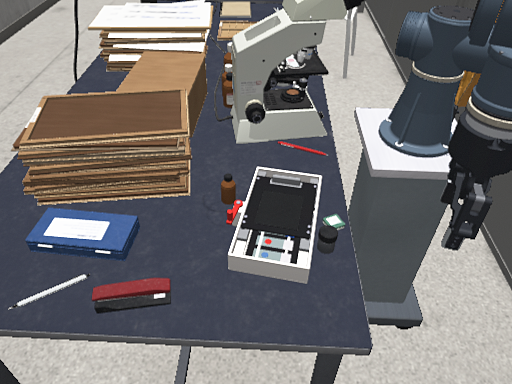

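The scene view shows the chamber lying along world +y. The cover's bar is near (300,195), on the robot side, and the open bay shows the slides. The red latch is at (225,190), on the +x side, and the can and glass box are on the -x side. The side view agrees. Next I fit the whole model to the detections and approach the bar.

```bash
cat >> h.py <<'E'
from scipy.optimize import least_squares
from scipy.spatial.transform import Rotation
def model(p,h=49):
    cx,cy,a,s,t=p
    W=lambda x,y,z:np.array([cx+x*np.cos(a)-y*np.sin(a),cy+x*np.sin(a)+y*np.cos(a),z])
    c=47+s
    return dict(chamber=W(0,0,0),cover=W(c,0,h),cover_bar=W(c-68,0,h+26),cover_far_edge=W(c+85,0,h),cover_near_edge=W(c-85,0,h),
      seat=W(47,0,42),latch_pivot=W(5,-89,55.5),latch_post=W(5+52*np.cos(t),-89+52*np.sin(t),82))
def fit(cams,p0,h=49):
    obs=[]
    for c in cams:
        f=env.grab_frame(c);K=np.array(f['intrinsics']);Ti=np.linalg.inv(f['world_from_camera'])
        for n in model(p0):
            r=env.spot_point(n,c)
            if r and r[0]['score']>.5: obs.append((n,c,K,Ti,np.array(r[0]['point'])))
    def res(p):
        m=model(p,h);o=[]
        for n,c,K,Ti,q in obs:
            v=K@(Ti[:3,:3]@m[n]+Ti[:3,3]); o+=list(v[:2]/v[2]-q)
        return np.array(o)
    s=least_squares(res,p0,loss='soft_l1',f_scale=1.5,x_scale=[10,10,.1,10,.1])
    for k,(n,c,*_) in enumerate(obs): print(n,c,np.round(res(s.x)[2*k:2*k+2],1),end='; ')
    print('\nFIT',np.round(s.x,3)); return s.x
def W(p,x,y,z):
    a=p[2]; return [p[0]+x*np.cos(a)-y*np.sin(a),p[1]+x*np.sin(a)+y*np.cos(a),z]
def down(a):  # tool x along heading a, z down
    return Rotation.from_matrix(np.array([[np.cos(a),np.sin(a),0],[np.sin(a),-np.cos(a),0],[0,0,-1]]).T).as_quat()
E
python3 - <<'E'
from h import *
p=fit(['scene','side','wrist'],[391,388,1.355,-66,0.]); np.save('p.npy',p)
for k in (0,np.pi):
    print(env.solve_ik(W(p,47+p[3]-88,0,110),down(p[2]+k)))
    print([(env.solve_ik(W(p,5,-89,80),down(p[2]+np.pi/2*j+k)) is not None) for j in (1,2)])
E
```

```text
chamber scene [ 0.1 -0.5]; cover scene [-0.6 -1.6]; cover_bar scene [-1.6 -0.1]; cover_far_edge scene [0.3 0.4]; cover_near_edge scene [1.3 0.3]; seat scene [-1.8  4.6]; latch_pivot scene [-1.3  0.1]; latch_post scene [ 2.  -3.7]; chamber side [ 0.7 -0.1]; cover side [-1.1 -1.8]; cover_bar side [ 2.2 -1. ]; cover_far_edge side [ 3.1 -0.2]; cover_near_edge side [-1.4  1.4]; seat side [ 3.2 -2.7]; latch_pivot side [-1.1 -0.6]; latch_post side [0.1 1.1]; cover_far_edge wrist [1.9 1.3]; cover_near_edge wrist [-1.  -0.3]; 
FIT [ 3.98612e+02  3.87089e+02  1.40800e+00 -6.61790e+01 -2.00000e-02]
[ 3.99206331e-01  5.31928217e-01  1.91676399e+00 -4.44089210e-16
  6.92900445e-01  5.61583314e-01]
[True, True]
[ 3.99206331e-01  5.31928217e-01  1.91676399e+00 -4.44089210e-16
  6.92900445e-01 -2.58000934e+00]
[True, True]
```

Run:
```python
from h import *
p=np.load('p.npy')
env.command_gripper(0)
env.movep(W(p,47+p[3]-68-35,0,160),down(p[2]))
f=save('wrist','wrist1.png')
p=fit(['scene','side','wrist'],p); np.save('p.npy',p)
print(env.read_clock(),env.read_position(),env.read_contact_force())
```

```text
chamber scene [-0.1 -2. ]; cover scene [-4.6  1.9]; cover_bar scene [37. -8.]; cover_far_edge scene [-1.4  2. ]; cover_near_edge scene [ 1.1 -0.8]; seat scene [-0.   0.1]; latch_pivot scene [-2.1  1.7]; latch_post scene [-20.2 -41. ]; chamber side [-3.1 -1.8]; cover side [-0.3  1.9]; cover_bar side [ 2.1 -1.6]; cover_far_edge side [ 0.8 -0.9]; cover_near_edge side [ 1.7 -1.3]; seat side [-1.  -1.5]; latch_pivot side [-2.6 -2.3]; latch_post side [ 1.8 -1.4]; cover wrist [-3.7 -0.1]; cover_bar wrist [ 1.5 -0.6]; cover_near_edge wrist [-0.5  0.3]; latch_pivot wrist [0.2 0. ]; 
FIT [ 3.96794e+02  3.84873e+02  1.40800e+00 -6.40940e+01 -1.03000e-01]
6.7917 [378.82307698 266.49490256 159.99599708] [-0.15649357 -0.40746116 -0.19713474]
```

View pics/wrist1.png

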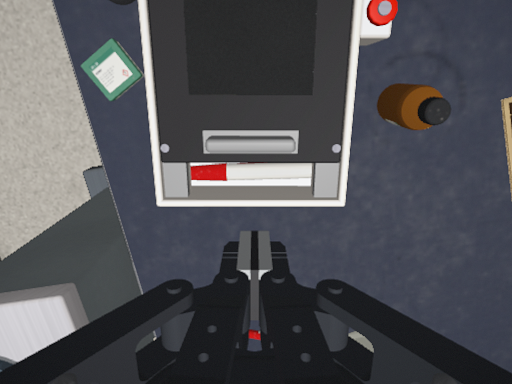

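The wrist view shows the bar at (250,142), the chamber walls symmetric about column 251 and vertical, so the heading is good. Both ends of the front bay are clear. Now I descend and push.

Run:
```python
from h import *
p=np.load('p.npy'); u=np.array([np.cos(p[2]),np.sin(p[2]),0])
b=47+p[3]-73-11
env.move_l(W(p,b-9,0,110)); env.move_l(W(p,b-9,0,61),max_speed=80)
print('down',env.read_contact_force(),env.read_clock())
x=b-9; end=47-73-11
while x<end+12:
    x+=6 if x<end-16 else 1.5
    env.move_l(W(p,x,0,61),max_speed=40 if x<end-16 else 15)
    F=env.read_contact_force(); print(round(x-end,1),np.round([F@u,*F],1),round(env.read_clock(),1))
    if -(F@u)>14 or abs(F[2])>15: break
```

```text
down [ 1.28661391 -0.1041182   0.43454656] 8.0417
-67.1 [ 0.1 -0.5  0.2  0.3] 8.3
-61.1 [-0.4  0.1 -0.5 -0. ] 8.6
-55.1 [-0.6 -0.1 -0.6 -0.1] 8.9
-49.1 [-0.3 -1.7 -0.1 -0.5] 9.2
-43.1 [-1.   0.  -1.   0.3] 9.5
-37.1 [0.2 0.  0.2 0.2] 9.8
-31.1 [-0.1 -0.3 -0.  -0.3] 10.1
-25.1 [-1.2 -0.4 -1.2 -0.3] 10.4
-19.1 [-0.5 -0.2 -0.5  0.6] 10.7
-13.1 [-1.3 -0.2 -1.3 -0. ] 11.3
-11.6 [-1.9 -1.3 -1.7  1.2] 11.5
-10.1 [-1.9 -1.4 -1.7  2. ] 11.8
-8.6 [-1.2 -0.5 -1.1 -0.2] 12.0
-7.1 [-0.8 -0.3 -0.8 -0. ] 12.3
-5.6 [-0.2 -1.  -0.   0. ] 12.5
-4.1 [ 0.2  0.6  0.1 -0.2] 12.8
-2.6 [-0.  -0.3  0.   0.1] 13.0
-1.1 [-1.4 -0.2 -1.3 -0.8] 13.3
0.4 [-3.2 -0.6 -3.1  1.4] 13.5
1.9 [-2.5 -1.4 -2.3  1.4] 13.8
3.4 [-5.3 -0.1 -5.4  2.2] 14.0
4.9 [-9.6 -0.7 -9.6  3.5] 14.3
6.4 [-14.1   0.6 -14.4   6.1] 14.5
```

Run:
```python
from h import *
p=np.load('p.npy')
env.move_l(W(p,-50,0,61),max_speed=60);env.move_l(W(p,-60,0,150))
f=save('wrist','wrist2.png'); s=save('side','side2.png')
im=s['image'][150:290,210:350]; cv2.imwrite('pics/side2c.png',cv2.resize(im,None,fx=4,fy=4,interpolation=2)[:,:,::-1])
fit(['side','wrist'],p,42);print(env.read_clock())
```

```text
cover side [-0.8 -1. ]; cover_bar side [-0.3 -1.4]; cover_far_edge side [1.8 2.5]; cover_near_edge side [-1.4  1.1]; latch_pivot side [-2.3 -0.4]; latch_post side [ 3.2 -2.9]; cover wrist [-4.9 -1.4]; cover_bar wrist [2.4 1.8]; cover_near_edge wrist [0.4 0.1]; seat wrist [   0.7 -115.7]; latch_pivot wrist [-2.6 -0.2]; latch_post wrist [0.2 1.3]; 
FIT [ 3.95074e+02  3.82322e+02  1.44500e+00  4.88600e+00 -1.29000e-01]
16.7667
```

View pics/wrist2.png

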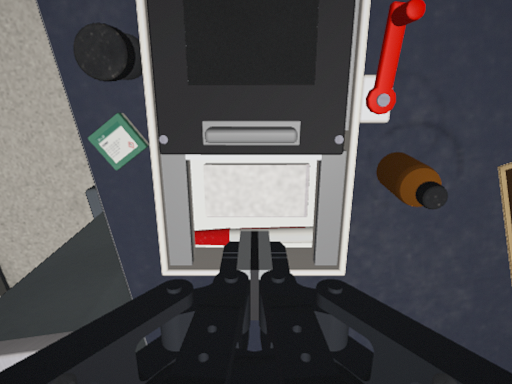

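View pics/side2c.png

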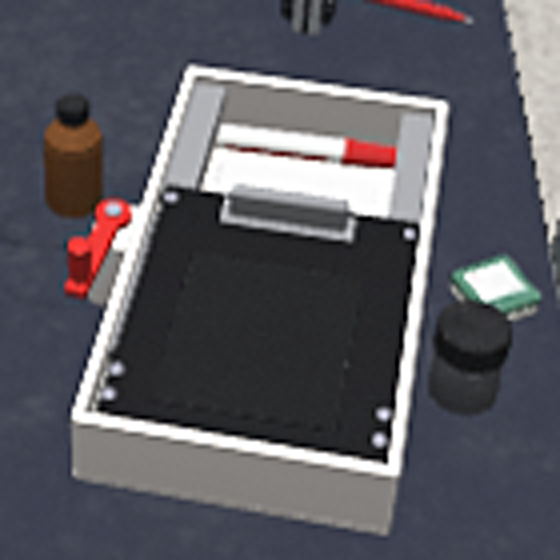

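Wrist: near screws are at (164,140) and (339,140), spacing 175 px. That matches a drop (expected about 174 if dropped, 179 if riding). I still need to check the far end, and I'll do it on the way to the latch.

Run:
```python
from h import *
p=np.load('p.npy')
env.move_l(W(p,35,-10,165),max_speed=200)
f=save('wrist','wrist3.png')
for n in('latch_post','latch_pivot','cover_far_edge'):
    r=env.spot_point(n,'wrist')
    if r: print(n,r[0],[np.round(onz(f,r[0]['point'],z),1) for z in (42,55.5,82)])
T=np.array(f['world_from_camera']);print(T[:3,3],np.array(f['intrinsics'])[0],env.read_clock())
# expected pixels of far plate-top corners / rim
K=np.array(f['intrinsics']);Ti=np.linalg.inv(T)
for nm,(x,y,z) in dict(farL48=(135,70,48),farR48=(135,-70,48),farL55=(135,70,55),farR55=(135,-70,55),rimL=(134,72,50),rimR=(134,-72,50)).items():
    v=K@(Ti[:3,:3]@W(p,x,y,z)+Ti[:3,3]);print(nm,np.round(v[:2]/v[2],1))
```

```text
latch_post {'point': [235.0, 45.5], 'score': 0.16} [array([414.5, 520.8,  42. ]), array([415. , 519.3,  55.5]), array([416. , 516.4,  82. ])]
latch_pivot {'point': [350.7, 218.1], 'score': 0.78} [array([489.2, 367.7,  42. ]), array([485.9, 374.1,  55.5]), array([479.4, 386.5,  82. ])]
cover_far_edge {'point': [237.2, 49.2], 'score': 0.6} [array([415.7, 518. ,  42. ]), array([416.1, 516.7,  55.5]), array([417., 514.,  82.])]
[424.51348301 491.67105399 306.29351316] [327.63970238   0.         254.12404448] 17.6
farL48 [144.9  47.5]
farR48 [336.8  47.6]
farL55 [141.8  46.5]
farR55 [339.1  46.6]
rimL [141.4  48.7]
rimR [340.1  48.8]
```

View pics/wrist3.png

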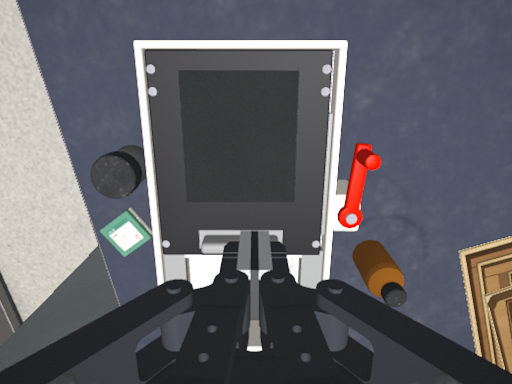

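The far plate edge spans columns 145–332, about 187 px (192 expected if dropped, 197 if riding). It sits inside the rim, so the cover is down at both ends. The latch post's top is at (373,161) and its pivot at (351,217).

Run:
```python
from h import *
p=np.load('p.npy')
f=env.grab_frame('wrist'); post=onz(f,(373,161),82)[:2]; piv=onz(f,(351,217.5),57)[:2]
pm=np.array(W(p,5,-89,0)[:2]); print('post',post,'piv',piv,'model piv',pm,np.linalg.norm(post-piv))
c=(piv+pm)/2; a=p[2]; t0=np.arctan2(*(post-c)[::-1])-a; print('theta0',t0,'d',np.linalg.norm(post-c))
def pose(t,gap=0):  # finger touching post at latch angle t
    h=a+t; d=17+gap
    q=c+52*np.array([np.cos(h),np.sin(h)])-d*np.array([-np.sin(h),np.cos(h)])
    return [*q,65], down(h-np.pi/2)
ok=[env.solve_ik(*pose(t)) is not None for t in np.linspace(t0,1.6,12)]; print(ok)
q,r=pose(t0,12)
env.movep([*q[:2],150],r); env.move_l(q,max_speed=100); print(env.read_contact_force(),env.read_clock())
t=t0-.1
while t<1.75:
    t+=.1 if t<1.4 else .04
    q,r=pose(t); env.move_l(q,r,max_speed=40)
    F=env.read_contact_force(); h=a+t
    print(round(t,2),np.round([F@[-np.sin(h),np.cos(h),0],*F],1),round(env.read_clock(),1))
    if np.linalg.norm(F)>12: break
```

```text
post [498.54678246 426.57839173] piv [486.20364002 374.60863181] model piv [485.42703638 375.3731001 ] 53.41543887793245
theta0 -0.07905774783767372 d 53.135322410333345
[True, True, True, True, True, True, True, True, True, True, True, True]
[-0.40316252 -0.24973657  0.97099044] 20.0333
-0.08 [ 0.5 -0.4  0.5  0.5] 20.5
0.02 [-0.2  0.3  0.3  0.1] 20.8
0.12 [-0.4  0.4  0.4  0.5] 21.1
0.22 [-1.   0.9  0.6 -0.3] 21.3
0.32 [-0.4  0.5 -0.4 -0.4] 21.6
0.42 [ 0.  -0.1  0.3  0.3] 21.9
0.52 [-0.2  0.1  0.5  0.3] 22.2
0.62 [-0.1  0.4 -0.7 -0.5] 22.5
0.72 [ 0.   0.2 -0.4  0.3] 22.8
0.82 [-0.7  0.5  0.5 -0.3] 23.0
0.92 [ 0.3 -0.5  0.1 -0.3] 23.3
1.02 [ 0.5 -0.4 -0.3  0.4] 23.6
1.12 [-0.4  0.4  0.2 -0.4] 23.9
1.22 [-0.5  0.6  0.2 -0.4] 24.2
1.32 [-0.5  0.8  0.2 -0. ] 24.4
1.42 [ 0.3 -0.  -0.3  0.5] 24.7
1.46 [-0.3  0.6  0.1  0.3] 25.0
1.5 [-0.4  0.3  0.4 -0.4] 25.2
1.54 [ 0.7 -0.3 -0.7  0.3] 25.5
1.58 [-4.8  1.4  4.7 -1.4] 25.7
1.62 [-7.9 -0.5  8.  -3.1] 26.0
1.66 [-13.4  -0.2  13.4  -4. ] 26.2
```

Contact with the latch's stop came at about 1.57. I back away and check.

Run:
```python
from h import *
p=np.load('p.npy')
q=np.array(env.read_position()); u=np.array([np.cos(p[2]),np.sin(p[2]),0])
env.move_l(q+15*u,max_speed=60); env.move_l(q+15*u+[0,0,100])
env.move_l(W(p,-60,-20,200),down(p[2]),max_speed=200)
f=save('wrist','wrist4.png'); g=save('side','side4.png')
for n in('latch_post','latch_pivot'):
  for c,F in(('wrist',f),('side',g)):
    r=env.spot_point(n,c)
    if r: print(n,c,r[0],onz(F,r[0]['point'],82 if 'post' in n else 56))
im=g['image'][150:290,210:350]; cv2.imwrite('pics/side4c.png',cv2.resize(im,None,fx=4,fy=4,interpolation=2)[:,:,::-1])
print(env.read_clock())
```

```text
latch_post wrist {'point': [272.3, 98.0], 'score': 0.64} [432.66010667 385.26524715  82.        ]
latch_post side {'point': [263.2, 198.1], 'score': 0.65} [432.6172126  384.80963582  82.        ]
latch_pivot wrist {'point': [331.7, 100.7], 'score': 0.76} [483.10464886 373.7028128   56.        ]
latch_pivot side {'point': [236.3, 203.8], 'score': 0.79} [489.28066656 377.68861501  56.        ]
28.5
```

View pics/wrist4.png

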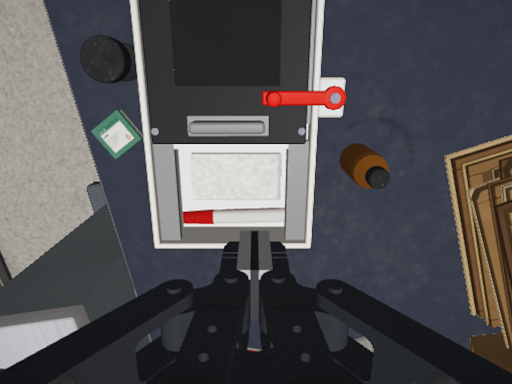

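View pics/side4c.png

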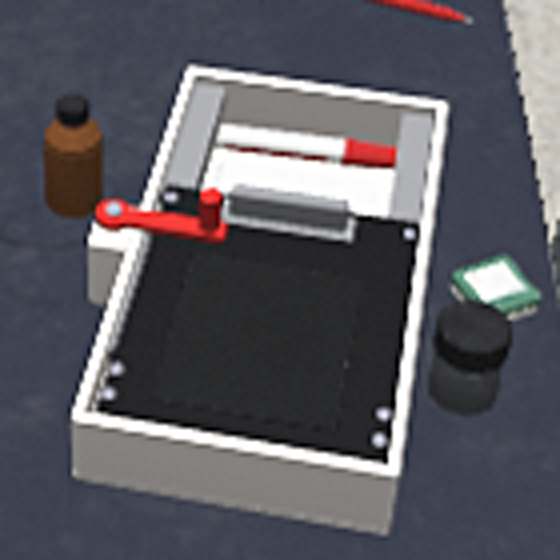

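The latch lies square across the cover, with its post at (272,98) and pivot at (333,98). The cover is seated, the bystanders haven't moved, and the arm is clear.

```bash
python3 -c "
from plant import env
print(env.close_job())"
```

```text
the job is handed in; nothing more can be done
None
```

The cover is slid home and down in its notches, the red latch is pushed across it to its stop, the small things beside the chamber are where they were, and the job was handed in at about 28.5 s.

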